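# Pin a handpiece in its leak-test station and hold the guarded test lever

## Robot

A 6-joint arm with a two-finger parallel gripper is mounted at the origin on the work surface. World frame = base frame: x ahead of the robot, y to its left, z up, the work surface at z = 0. Lengths are in m, angles in rad, forces in N, time in s.
With the tool pointing down it reaches from about 0.225 to 0.725 m from the base axis. Payload 3.1 kg.
Tool frame: the origin (TCP) lies at the very end of the fingers, on their centre line; the grasp point (between the pads) lies 19 mm behind it; y points along the fingers, z is the direction in which the jaws open and shut, and the axes are right-handed (so a half turn about y gives the same grasp; the last joint's range is limited). The gripper opens to 85 mm and grips with 20 to 120 N. Pads are 22 mm wide; open, the fingers measure 114 mm over their backs; the gripper's body (76 mm by 85 mm) begins 54 mm behind the grasp point. The pads swing forward as they close: fully open they stand 13 mm farther back than shut.
Start: joints at [1.121, 0.048, 0.099, 1.622, 0, 1.443], TCP at [0.166, 0.498, 0.199] pointing down, gripper open.
Joint ranges: [-2.91, 2.91], [-0.99, 1.94], [-1.21, 1.42], [-2.12, 2.29], [-1.49, 1.47], [-3.14, 3.14]. Speed limits (rad/s): [2.79, 2.79, 3.14, 3.14, 3.14, 3.14].

## Interface

Orientations are given as [roll, pitch, yaw] about the fixed x, y, z axes, in that order (R = Rz(yaw) Ry(pitch) Rx(roll)).
In Python, from station import bot gives the robot as it stands. The module is installed in compiled form; this text tells all that it offers. Calls block until the motion is done:
- bot.move_to(position, orientation): joint-space move of the TCP to a pose.
- bot.move_straight(position, ori=None, rate=0.15, max_force=None): straight line of the TCP; ori=None keeps the orientation; rate is the mean speed in m/s. With max_force (N) it stops when the force on the tool has changed by that much, and returns True; else False.
- bot.set_joints(angles): joint-space move.
- bot.move_gripper(opening, effort=None): opening from 0.0 (shut) to 1.0 (fully open); effort is the grip in N (None keeps the last); returns when the fingers have stopped.
- bot.pause(seconds).
- bot.ik(position, orientation): joint angles nearest the present ones, or None.
- bot.get_state(): the state.
- bot.snapshot(name): name is "scene" or "top"; returns a dict with "frame" (384x512x3 uint8, red, green, blue), "depth" (384x512 float32, m along the optical axis (not along the pixel's ray), 0 where there is no reading), "fx", "fy", "cx", "cy" (pixels), "cam_to_world" (4x4, takes a point from camera to world coordinates). Camera axes: x right, y up, looking along -z (the intrinsics and any distortion apply to the point x, -y, -z); pixel columns grow to the right and rows downward; lengths in m; the calibration is good to about 2 mm. A picture is of the moment at which its call begins.
A pose or a line that the arm cannot do raises bot.IKError and nothing moves.
- bot.sign_off(): hands the job in, once; it reports no verdict.
Trained networks look in a picture, given as the dict that the camera call returned (one of the last four; its "shot" number tells which), for a name from the list of things; names that differ only in an ending like _2 or _b are one class to them, and where a whole thing is asked for, a point or a joint stands for the part that bears it (a point fixed in the world has none). Each returns a list of dicts, best first, with "conf" (0 to 1); they miss things now and then, are a little off and sometimes report something else, mostly with a low value. They report only what shows in the picture. A call takes as long as a camera call.
- bot.search_frame(picture, name): "pixel" ([row, column] in pixels, amid what is visible of it).
The state is a dict: "t": time; "joint_positions": joint angles; "qd": joint speeds; "joint_torque": joint torques, N m; "tool_pos": TCP position; "tcp_rot": TCP orientation; "force": force on the tool from outside, world axes, zero at the start; "torque": the same for the moment, N m; "finger_gap": opening from 0.0 (shut) to 1.0 (fully open).
Only numpy, scipy, OpenCV 4.12 (cv2) and the standard library are available. Lean on these libraries where they do the work, as an engineer would, in place of code of your own. Each camera call takes 0.05 s, during which the arm holds its last target.

## Task

Start the leak test of the handpiece in the station: take the long pin out of the pin stand, put it down through the hole in the clevis until its head rests on the top plate, and let go of it. Then flip the safety catch up and all the way over, away from the lever, pull the lever by its crossbar towards the robot as far as it goes, and finish while still holding it there against its spring; nothing is let go at the end. Leave the other things on the table where they are.

Things in the scene. Friction and masses are not known exactly. Their poses are not given: they have to be found in the camera images.
- station: leak-test station, fixed: low white base 240 (x) x 340 (y) mm, 30 mm high, 100 mm of it in front (-x) of the origin, from y -175 to +165 mm. Origin on the table; own x to the back (away from the robot), y left, z up; turned up to 0.25 rad. Left (+y): a steel clevis with the white handpiece behind it; right: the lever, with the safety catch in front of its shaft
- pin_hole (a point): centre of the vertical round hole in the clevis's top plate, at its upper face, 95 mm above the table (station x 20, y 110 mm). Three level 44 mm plates lie one above the other (the middle one is the handpiece's lug), the lowest's underside 50 mm above the table; holes 14 mm wide in the top one, 16 mm in the others. Free below to the base at 30 mm
- stand: pin stand, white block 46 (x) x 120 (y) x 50 mm high, fixed to the table to the left or to the right of the station; origin under its centre. It has two holes 42 mm deep: the long pin stands in the one at y = -34 mm, the short plug in the one at y = +34 mm
- pin_top (a point): centre of the top of the long steel pin, upright in the stand (top 104 mm above the table). 96 mm long, about 60 g: the upper 36 mm is a round head 18 mm wide to hold it by, below it a 60 mm shaft 10 mm thick with a tapered end (8 mm long, 4 mm wide). Fully home in the clevis its head rests on the top plate and its top is 131 mm above the table
- pin_tip (a point): centre of the long pin's lower end, 96 mm below pin_top
- catch (a joint): safety catch, hinged about the station's x axis: 0 = level across the front of the lever's shaft, pointing left; there it stops the lever after about 0.15 rad. Grows as it flips up (1.57 = upright) and over to the right; open stop at 2.4 rad. Light (60 g); it falls back below upright and falls open past upright
- catch_hinge (a point): point on the catch's hinge axis, level with the middle of its stud, 85 mm above the table (station frame x -26, y -130 mm)
- catch_stud (a point): point to take the catch by: on the axis of a level steel stud 10 mm thick at the catch's free end, 90 mm from the hinge axis. The stud sticks out of the flat catch arm (8 mm thick, 14 mm wide) along the station's -x; this point is 40 mm in front of the arm's middle plane, the stud reaches 26 mm further. At catch 0 it is 85 mm above the table, at station y -40 mm
- lever_pull (a joint): lever, hinged about the station's y axis: 0 = resting, leaning 0.4 rad back, away from the robot; grows as its top is pulled to the front (the station's -x); 0.4 = upright, stop at 0.8 rad (leaning 0.4 rad to the front). A spring drives it back to 0: about 2 N at the bar at the start, about 8 N at the stop
- lever_hinge (a point): middle of the lever's hinge axis, 35 mm above the table (station frame x 10, y -50 mm)
- lever: the lever as a whole: shaft and crossbar (see lever_bar); origin on the hinge axis, as lever_hinge. Its axes turn with it and equal the station's at lever_pull 0
- plug: short thick steel plug standing in the stand's other hole (shaft 16 mm, head 28 mm wide, 62 mm long, its top at 70 mm above the table); a bystander, too thick for the clevis; origin at its lower end
- tray: bystander: shallow steel tray 130 x 120 x 25 mm, fixed to the table, on the other side of the table from the pin stand; origin under its centre
- cap: bystander: grey plastic cap, 34 mm across, 30 mm high, lying in the tray; origin under its centre
- gel: bystander: clear bottle, 60 mm across, 160 mm high, at the right, behind the station's edge; origin under its centre
- pump: bystander: amber pump bottle, 66 mm across, 173 mm high, at the left, behind the station's edge; origin under its centre
- jar: bystander: small white jar, 44 mm across, 40 mm high, to the left of the station; origin under its centre
- dish: bystander: steel bowl, 100 mm across, 35 mm high, at the back; origin under its centre
- spray: bystander: white bottle with a cap, 56 mm across, 130 mm high, at the right; origin under its centre
- pin: the long pin as a whole (see pin_top); origin at its lower end
- lever_bar (a point): the lever's crossbar: black round bar 16 mm thick, 100 mm long along the station's y, 150 mm from the hinge axis, its middle on top of the 12 mm shaft; this point is its centre, 173 mm above the table at lever_pull 0 and at the stop, 185 mm when upright. From above grip it 30 mm beside its centre (left, +y), clear of the shaft; it may turn in the fingers.

How it is judged:
On the way, in this order (a step that is already met when the one before it is completed fails the run):
1. the pin is through the clevis, its head down on the top plate, and let go (z of pin_tip in the frame of station between 0.025 and 0.047 m and horizontal distance between each of pin_tip, pin_top and pin_hole below 0.015 m and contact force between the fingers and pin below 0.2 N), for 0.2 s.
2. the safety catch is flipped over to its open side (value of joint catch above 1.9 rad), for 0.2 s.
3. the lever is pulled to its stop (value of joint lever_pull above 0.7 rad and value of joint catch above 1.9 rad), for 0.3 s.
At the end, for the whole second after the job is handed in: Pin through the clevis, head within 12 mm of the top plate, both ends within 15 mm of the hole's axis; catch beyond 1.9 rad; lever beyond 0.70 rad (stop 0.80), the gripper or arm bearing on it with over 2 N, through the last second (all of step 3 and z of pin_tip in the frame of station between 0.025 and 0.047 m and horizontal distance between each of pin_tip, pin_top and pin_hole below 0.015 m and contact force between any of the fingers, the arm and lever above 2 N); the arm keeps its last pose, push and grip.
It fails at once if one of the other things on the table (plug, cap, bottles, jar, bowl) is moved by more than 30 mm (distance of any of plug, cap, gel, pump, jar, dish, spray from where it was at the start of the episode above 0.03 m).
It also fails if it takes over 70 s, if anything falls off the work surface, if the arm or the gripper's body presses on something with over 40 N, if the wrist force passes 120 N, or if a joint passes its speed limit or range.

## Working session

There is one attempt and no reset: what is moved stays moved. The work goes in short steps, each a Python script; the robot and the scene stay as the last script left them, time stands still between calls to the robot, and variables do not carry over. Pictures are saved under pics/ and viewed, and the job is handed in when it is done.

```bash
mkdir -p pics; cat > h.py <<'E'
import numpy as np, cv2
from station import bot
def snap(n,f):
    s=bot.snapshot(n); cv2.imwrite('pics/'+f,cv2.cvtColor(s['frame'],cv2.COLOR_RGB2BGR)); return s
def pt(s,r,c,d=None):
    if d is None:
        d=s['depth'][int(round(r)),int(round(c))]
    p=np.array([(c-s['cx'])/s['fx']*d,-(r-s['cy'])/s['fy']*d,-d,1]); return (s['cam_to_world']@p)[:3]
def at_z(s,r,c,z):
    a=pt(s,r,c,1.0); o=s['cam_to_world'][:3,3]; return o+(a-o)*(z-o[2])/(a[2]-o[2])
def cloud(s):
    H,W=s['depth'].shape; c,r=np.meshgrid(np.arange(W),np.arange(H)); d=s['depth']
    P=np.stack([(c-s['cx'])/s['fx']*d,-(r-s['cy'])/s['fy']*d,-d],-1)
    return P@s['cam_to_world'][:3,:3].T+s['cam_to_world'][:3,3]
E
python3 - <<'E'
from h import *
np.set_printoptions(precision=4,suppress=True)
st=bot.get_state(); print(st)
for n in ['scene','top']:
    s=snap(n,n+'0.png'); print(n,s['cam_to_world'],s['fx'],s['cx'],s['cy'],[k for k in s])
    for x in ['pin_top','pin_hole','stand','catch_stud','catch_hinge','lever_bar','lever_hinge','station','plug','tray','cap','jar','gel','pump','spray','dish']:
        try:
            for q in bot.search_frame(s,x)[:2]:
                print(x,np.array(q['pixel']),round(q['conf'],2),pt(s,*q['pixel']))
        except Exception as e: print(x,e)
print(bot.get_state()['t'])
E
```

```text
{'t': 0.0, 'joint_positions': array([ 1.1212,  0.0487,  0.0976,  1.622 , -0.    ,  1.443 ]), 'qd': array([ 0.0015, -0.0019, -0.0009, -0.    , -0.0013,  0.0001]), 'joint_torque': array([ -0.0017, -33.8778,  32.0016,   0.0203,  -0.0002,  -0.    ]), 'tool_pos': array([0.1658, 0.4974, 0.1979]), 'tcp_rot': array([-1.5732,  0.0003, -0.3218]), 'force': array([ 0.3155, -0.7741, -0.0245]), 'torque': array([0.0423, 0.0116, 0.018 ]), 'finger_gap': 0.9991011510649905}
scene [[-0.7887 -0.4349  0.4345  1.0401]
 [ 0.6148 -0.5576  0.5578  0.5159]
 [-0.0003  0.707   0.7072  0.8103]
 [ 0.      0.      0.      1.    ]] 370.667633646897 256.5858189200782 187.49698426664696 ['frame', 'depth', 'fx', 'fy', 'cx', 'cy', 'cam_to_world', 'shot']
pin_top [244.6 403.8] 0.51 [0.4341 0.3132 0.0837]
pin_hole [215.  282.6] 0.82 [0.5702 0.0299 0.0302]
stand [263.4 407.7] 0.88 [0.4445 0.3435 0.0494]
catch_stud [180.9 278.6] 0.46 [ 0.4932 -0.0781  0.0336]
catch_hinge [183.5 282.1] 0.42 [ 0.4915 -0.0639  0.0326]
lever_bar [168.5 267.5] 0.81 [ 0.4831 -0.1436  0.0317]
lever_bar [264.2 405.5] 0.53 [0.4513 0.3419 0.0503]
le
[... 1079 characters left out ...]
04.5 262.5] 0.59 [ 0.559  -0.0855  0.034 ]
catch_hinge [208.5 235.9] 0.43 [0.543  0.0058 0.0329]
lever_bar [185.  248.1] 0.57 [ 0.5974 -0.0344  0.1861]
lever_hinge [188.5 248.5] 0.64 [ 0.5882 -0.0359  0.1762]
station [208.7 233.4] 0.87 [0.5426 0.0145 0.0292]
plug [207.5 256.1] 0.73 [ 0.5401 -0.0626  0.0924]
plug [240.1 126.4] 0.53 [0.4246 0.3622 0.0694]
tray [252.2 326.4] 0.9 [ 0.4018 -0.3106  0.0059]
tray [143.1 251.9] 0.63 [ 0.7867 -0.0441  0.0011]
cap [243.2 329.4] 0.44 [ 0.4314 -0.3158  0.0346]
jar [191.8 144.3] 0.47 [0.5927 0.3218 0.0378]
gel [161.  335.7] 0.54 [ 0.6938 -0.3193  0.1377]
spray [190.9 372.3] 0.64 [ 0.6044 -0.4488  0.0984]
dish [192.2 145.9] 0.33 [0.5912 0.3159 0.039 ]
1.7
```

```bash
python3 - <<'E'
import cv2
a=cv2.imread('pics/scene0.png'); cv2.imwrite('pics/sc_a.png',cv2.resize(a[120:340,160:450],None,fx=2.7,fy=2.7,interpolation=3))
a=cv2.imread('pics/top0.png'); cv2.imwrite('pics/top_a.png',cv2.resize(a[130:280,100:350],None,fx=3.2,fy=3.2,interpolation=3))
E
```

```text
(no output)
```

View pics/sc_a.png

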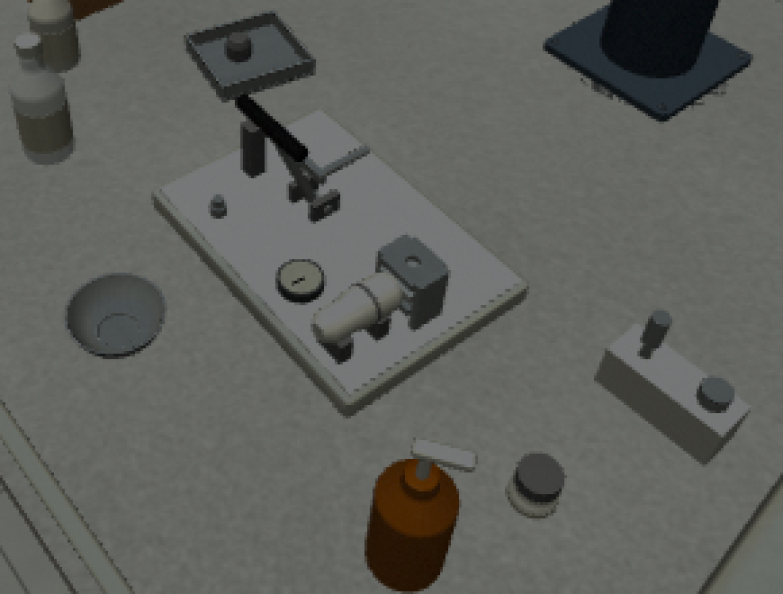

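View pics/top_a.png

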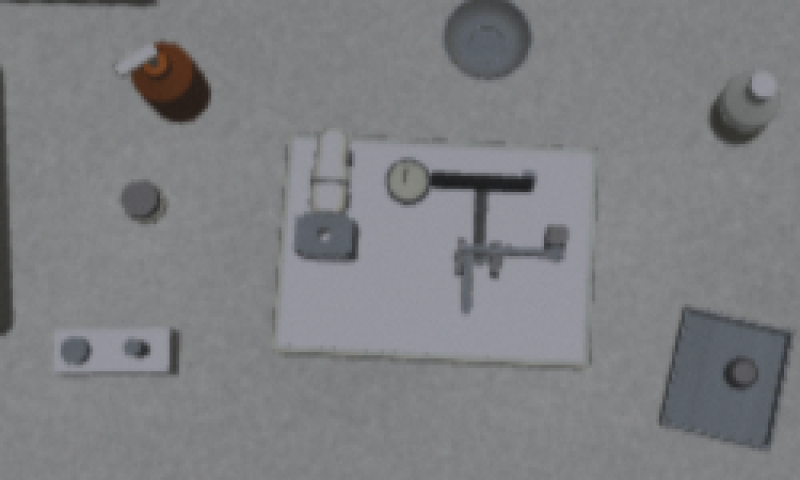

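The overview shows the stand on the left with the pin on its station side, the clevis at top-view pixel (203, 201), and the lever and catch at about (185, 248) and (208, 246). Next I'll fit the poses precisely.

```bash
python3 - <<'E'
from h import *
np.set_printoptions(precision=4,suppress=True)
print(bot.get_state()['t'])
def rect(P,m):
    q=P[m][:,:2].astype(np.float32)
    return cv2.minAreaRect(q*1000)
for n in ['top','scene']:
    s=bot.snapshot(n); np.save('/tmp/%s.npy'%n,s,allow_pickle=True); P=cloud(s)
    z=P[...,2]
    def comp(lo,hi,xy,r):
        m=(z>lo)&(z<hi)&(np.hypot(P[...,0]-xy[0],P[...,1]-xy[1])<r)
        k,l,st,c=cv2.connectedComponentsWithStats(m.astype(np.uint8)); i=1+np.argmax(st[1:,4]); return l==i
    m=comp(.022,.038,(.55,0),.3); m=cv2.morphologyEx(m.astype(np.uint8),cv2.MORPH_OPEN,np.ones((3,3)))>0
    print(n,'base',rect(P,m),np.median(z[m]))
    m=comp(.043,.057,(.43,.34),.12);print('stand',rect(P,m),np.median(z[m]))
    m=comp(.088,.102,(.56,.1),.08);print('clevis',rect(P,m),m.sum(),np.median(P[m],0))
    m=comp(.097,.112,(.43,.31),.04);print('pintop',rect(P,m),m.sum(),P[m].mean(0))
    m=comp(.155,.21,(.6,-.04),.12);print('bar',rect(P,m),m.sum(),P[m].mean(0))
    m=comp(.075,.105,(.54,-.07),.1);print('catch',rect(P,m),m.sum(),P[m].mean(0))
s=np.load('/tmp/top.npy',allow_pickle=True).item()
print('hole',at_z(s,203.4,200.9,.095))
# upscaled color-coded crops
a=s['frame']; a=cv2.cvtColor(a,cv2.COLOR_RGB2BGR)
A=cv2.resize(a[188:220,185:215],None,fx=12,fy=12,interpolation=cv2.INTER_NEAREST)
B=cv2.resize(a[228:256,115:160],None,fx=9,fy=9,interpolation=cv2.INTER_NEAREST)
C=np.zeros((400,780,3),np.uint8);C[:A.shape[0],:A.shape[1]]=A;C[:B.shape[0],370:370+B.shape[1]]=B
cv2.imwrite('pics/crop1.png',np.clip(C*1.5,0,255).astype(np.uint8))
E
```

```text
1.7
top base ((548.7703247070312, 4.9947662353515625), (339.9069519042969, 240.60479736328125), 88.38129425048828) 0.03197733394019853
stand ((430.6961364746094, 340.0236511230469), (45.8101921081543, 121.35264587402344), 3.447847604751587) 0.05084972002689436
clevis ((583.7949829101562, 120.46946716308594), (108.61874389648438, 59.42335891723633), 1.6017332077026367) 344 [0.5641 0.1188 0.0947]
pintop ((431.3626403808594, 306.379638671875), (17.639951705932617, 15.54180908203125), 64.32733917236328) 26 [0.4317 0.3067 0.1054]
bar ((592.1455078125, -41.950599670410156), (97.72978973388672, 23.304262161254883), 88.24684143066406) 169 [ 0.594  -0.0417  0.1788]
catch ((520.569091796875, -76.17637634277344), (87.03583526611328, 106.95913696289062), 1.9598112106323242) 213 [ 0.5348 -0.0684  0.0919]
scene base ((549.4381713867188, 5.5222930908203125), (341.352783203125, 242.072021484375), 88.42401885986328) 0.031319749944984654
stand ((431.0187072753906, 340.4941711425781), (49.999794006347656, 120.4686279296875), 1.8622798919677734) 0.04989266120583519
clevis ((583.7300415039062, 120.50173950195312), (107.08966827392578, 61.92864990234375), 0.4639612138271332) 514 [0.566  0.1213 0.0939]
pintop ((432.80224609375, 307.36163330078125), (17.30863380432129, 17.135543823242188), 63.51591110229492) 51 [0.434  0.3077 0.1029]
bar ((596.487548828125, -41.70787048339844), (102.41693115234375, 16.134347915649414), 89.37299346923828) 204 [ 0.5988 -0.0366  0.1778]
catch ((525.3125, -30.55059814453125), (34.524261474609375, 92.95195770263672), 67.67231750488281) 147 [ 0.5306 -0.0317  0.0887]
hole [0.549  0.1198 0.095 ]
```

View pics/crop1.png

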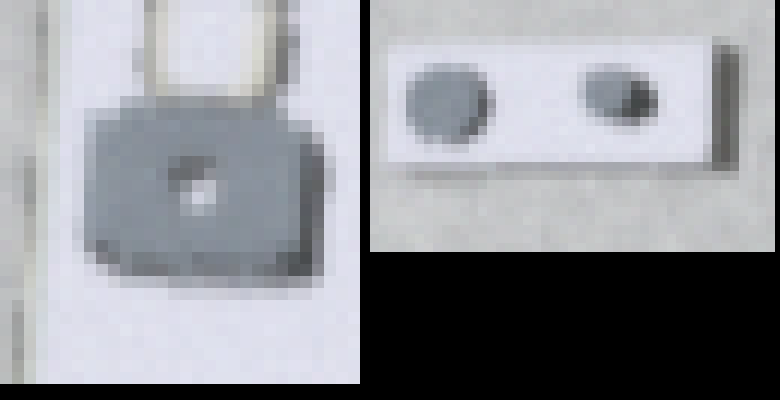

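```bash
python3 - <<'E'
from h import *
np.set_printoptions(precision=4,suppress=True)
O=[-np.pi/2,0,0]
for p in [(.4325,.3065,.16),(.551,.1205,.22),(.5,-.03,.2)]: print(bot.ik(p,O))
bot.move_to([.4325,.3065,.16],O)
bot.move_gripper(0.4,40)
print(bot.get_state()['finger_gap'],bot.get_state()['tool_pos'])
print(bot.move_straight([.4325,.3065,.072],rate=.1,max_force=10))
print(bot.get_state()['tool_pos'],bot.get_state()['force'])
bot.move_gripper(0.0,40)
s=bot.get_state();print(s['finger_gap'],s['tool_pos'],s['force'],s['t'])
E
```

```text
[0.49   0.0555 0.0293 1.5446 0.     0.49  ]
[0.0964 0.1578 0.2595 1.6725 0.     0.0964]
[-0.1939 -0.0145  0.0377  1.623   0.     -0.1939]
0.399865555403263 [0.4324 0.3067 0.16  ]
False
[0.4331 0.3068 0.0728] [0.1899 0.5454 0.3548]
-0.0005173834160004509 [0.4326 0.3066 0.0722] [ 0.1405 -1.1023 -0.2531] 5.0583
```

```bash
python3 - <<'E'
from h import *
a=snap('scene','x.png')['frame'];b=snap('top','x2.png')['frame']
A=cv2.resize(a[190:310,330:470],None,fx=3.5,fy=3.5,interpolation=3);B=cv2.resize(b[200:270,90:180],None,fx=3.2,fy=3.2,interpolation=3)
C=np.zeros((430,790,3),np.uint8);C[:A.shape[0],:A.shape[1]]=A[:430];C[:B.shape[0],495:495+B.shape[1]]=B
cv2.imwrite('pics/miss.png',np.clip(C[...,::-1]*1.6,0,255).astype(np.uint8))
E
```

```text
(no output)
```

View pics/miss.png

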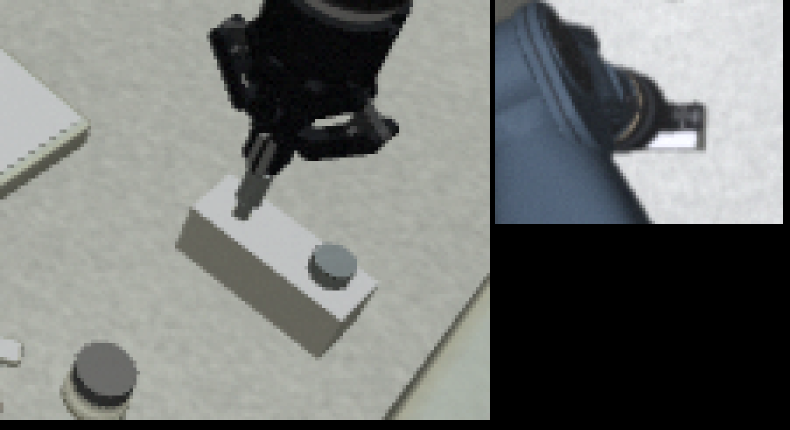

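```bash
python3 - <<'E'
from h import *
np.set_printoptions(precision=3,suppress=True)
s=bot.snapshot('scene'); a=s['frame'];P=cloud(s)
A=cv2.resize(a[210:260,380:430],None,fx=11,fy=11,interpolation=cv2.INTER_NEAREST)
cv2.imwrite('pics/miss2.png',np.clip(A[...,::-1]*1.8,0,255).astype(np.uint8))
for r in range(220,256,3): print(r,[tuple(np.round(P[r,c]*1000).astype(int)) for c in range(394,414,2)])
print(bot.get_state()['finger_gap'])
E
```

```text
220 [(np.int64(314), np.int64(220), np.int64(-1)), (np.int64(309), np.int64(223), np.int64(-1)), (np.int64(445), np.int64(282), np.int64(153)), (np.int64(446), np.int64(286), np.int64(159)), (np.int64(439), np.int64(288), np.int64(155)), (np.int64(451), np.int64(296), np.int64(172)), (np.int64(451), np.int64(300), np.int64(176)), (np.int64(443), np.int64(302), np.int64(171)), (np.int64(427), np.int64(300), np.int64(157)), (np.int64(449), np.int64(312), np.int64(185))]
223 [(np.int64(327), np.int64(228), np.int64(4)), (np.int64(317), np.int64(229), np.int64(-2)), (np.int64(317), np.int64(235), np.int64(2)), (np.int64(312), np.int64(238), np.int64(1)), (np.int64(446), np.int64(293), np.int64(155)), (np.int64(447), np.int64(298), np.int64(159)), (np.int64(446), np.int64(301), np.int64(162)), (np.int64(434), np.int64(301), np.int64(153)), (np.int64(448), np.int64(310), np.int64(173)), (np.int64(450), np.int64(315), np.int64(178))]
226 [(np.int64(333), np.int64(234), np.int64(1)), (np.int64(327), np.int64(236), np.int64(-2)), (np.int64(323), np.int64(240), np.int64(0)), (np.int64(321), np
[... 3823 characters left out ...]
.int64(314), np.int64(48)), (np.int64(415), np.int64(317), np.int64(49)), (np.int64(412), np.int64(320), np.int64(50)), (np.int64(1040), np.int64(516), np.int64(810)), (np.int64(361), np.int64(314), np.int64(-1))]
253 [(np.int64(446), np.int64(304), np.int64(50)), (np.int64(442), np.int64(307), np.int64(50)), (np.int64(439), np.int64(311), np.int64(50)), (np.int64(437), np.int64(314), np.int64(52)), (np.int64(431), np.int64(317), np.int64(50)), (np.int64(428), np.int64(320), np.int64(51)), (np.int64(422), np.int64(322), np.int64(49)), (np.int64(418), np.int64(325), np.int64(49)), (np.int64(417), np.int64(329), np.int64(52)), (np.int64(410), np.int64(332), np.int64(49))]
-0.004073124346030103
```

View pics/miss2.png

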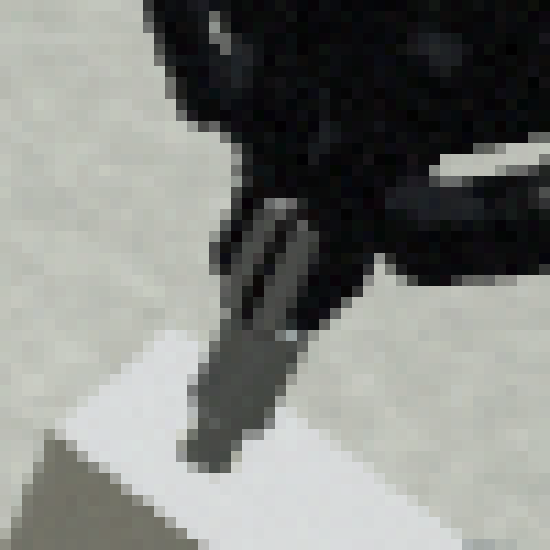

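```bash
python3 - <<'E'
from h import *
np.set_printoptions(precision=3,suppress=True)
bot.move_straight([.4325,.3065,.132],rate=.2)
print(bot.get_state()['tool_pos'],bot.get_state()['finger_gap'])
s=bot.snapshot('scene'); a=s['frame'];P=cloud(s)
A=cv2.resize(a[190:265,370:445],None,fx=8,fy=8,interpolation=cv2.INTER_NEAREST)
cv2.imwrite('pics/miss3.png',np.clip(A[...,::-1]*1.8,0,255).astype(np.uint8))
E
```

```text
[0.433 0.307 0.133] 0.002774286572051759
```

View pics/miss3.png

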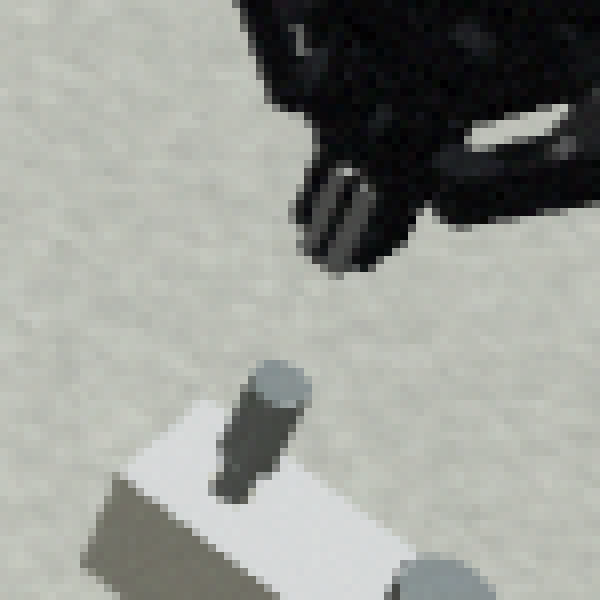

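```bash
cat >> h.py <<'E'
def proj(s,p):
    T=np.linalg.inv(s['cam_to_world']); q=T[:3,:3]@np.array(p)+T[:3,3]
    return s['cy']-s['fy']*q[1]/-q[2], s['cx']+s['fx']*q[0]/-q[2]
E
python3 - <<'E'
from h import *
s=bot.snapshot('scene')
for z in (.132,.15,.165,.18): print(z,proj(s,[.4325,.3065,z]))
print(proj(s,[.4325,.3065,.104]))
P=cloud(s);np.set_printoptions(precision=3,suppress=True)
for r in range(210,226,2): print(r,P[r,408:416].tolist()[::3])
E
```

```text
0.132 (np.float64(229.96472421407813), np.float64(407.67141154062034))
0.15 (np.float64(225.03757337357266), np.float64(409.9375184801365))
0.165 (np.float64(220.81714579680758), np.float64(411.87858757443104))
0.18 (np.float64(216.4883819437756), np.float64(413.8694829467099))
(np.float64(237.34592853649218), np.float64(404.2766304838884))
210 [[0.2498138992761756, 0.22063271802583068, -0.0015948175217265215], [0.4438438561458182, 0.2990770922017385, 0.2030535453459531], [0.44054190380025526, 0.3037640131751066, 0.20493426050975183]]
212 [[0.4421016563125746, 0.29422021739615845, 0.19084309305868663], [0.4457529492633443, 0.3015157969394138, 0.1999756703103538], [0.4427099419464846, 0.30628798505485033, 0.20213549856876578]]
214 [[0.4396694164771757, 0.29508860688007044, 0.18315485820399025], [0.44403257270273966, 0.30265616623496727, 0.19313987813918], [0.44299153716770834, 0.30815408957102164, 0.19740494071065406]]
216 [[0.4385222388218555, 0.2964515862518077, 0.17674450225679994], [0.4440997196612225, 0.3044521516621883, 0.18810828430904725], [0.4440144260656086, 0.31028546037167853, 0.19341433073749814]]
218 [[0.4445643526492057, 0.30043378628710105, 0.17791476652799387], [0.4436534914240893, 0.30607859847604946, 0.1825045381263749], [0.4441273259549894, 0.31211095518648657, 0.1884592964226528]]
220 [[0.4456689754047408, 0.30262007148134107, 0.17387024180274024], [0.44375344572303776, 0.3079097490717365, 0.1774394646181875], [0.44056156913227773, 0.3127006172495774, 0.17960361936131986]]
222 [[0.29234448834471916, 0.24987715620481415, 0.0030985905850150486], [0.44284124429619554, 0.30940206401558623, 0.17125953175068465], [0.43940123140253307, 0.31413135413027105, 0.17320488142972457]]
224 [[0.29670979640106, 0.2536938677092341, 0.0012000703300241167], [0.2890432906973115, 0.2585262316485521, 9.804477369046438e-05], [0.284025887837297, 0.2642602708452642, 0.0018480538307452665]]
```

```bash
python3 - <<'E'
from h import *
np.set_printoptions(precision=4,suppress=True)
s=bot.snapshot('scene'); print(s['shot'])
for z in (.155,.16,.165,.17): print(z,proj(s,[.4435,.3065,z]))
st=bot.get_state(); print(st['joint_positions'],st['tool_pos'],st['tcp_rot'],st['t'])
bot.move_to([.37,.20,.10],[-np.pi/2,0,0])
print(bot.move_straight([.37,.20,-.03],rate=.06,max_force=4)); st=bot.get_state();print(st['tool_pos'],st['force'],st['t'])
E
```

```text
10
0.155 (np.float64(225.96107305545917), np.float64(407.62471987815115))
0.16 (np.float64(224.5560780025954), np.float64(408.26292144834304))
0.165 (np.float64(223.13914529507923), np.float64(408.90654555004346))
0.17 (np.float64(221.71012213992222), np.float64(409.5556615875717))
[ 0.49    0.0569 -0.0277  1.4888 -0.      0.49  ] [0.4316 0.306  0.1305] [-1.5721  0.0024  0.    ] 5.8083
False
[ 0.3703  0.2001 -0.0297] [ 0.0927 -0.3099 -0.0262] 8.7
```

```bash
python3 - <<'E'
from h import *
np.set_printoptions(precision=4,suppress=True)
print(bot.move_straight([.37,.20,-.045],rate=.03,max_force=4)); st=bot.get_state();print(st['tool_pos'],st['force'],st['t'])
s=snap('scene','touch.png');a=s['frame']
r,c=map(int,proj(s,[.37,.2,0.02])); print(r,c)
A=cv2.resize(a[r-40:r+35,c-40:c+35],None,fx=8,fy=8,interpolation=cv2.INTER_NEAREST)
cv2.imwrite('pics/touch.png',np.clip(A[...,::-1]*1.8,0,255).astype(np.uint8))
E
```

```text
True
[ 0.3707  0.2002 -0.0322] [-0.4913 -0.1073  3.1796] 8.9667
220 377
```

View pics/touch.png

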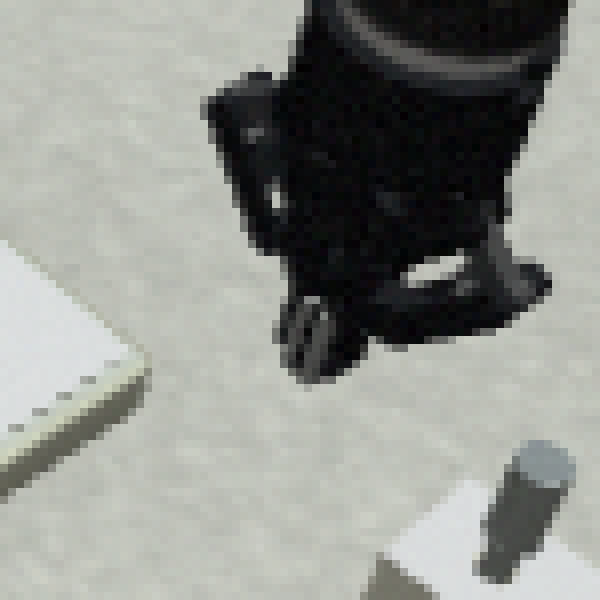

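The reported TCP lies 32 mm beyond the real fingertips: they touched the table at a reported z of -0.032, and the camera agrees. I'll correct for that along the tool axis and regrasp.

```bash
cat >> h.py <<'E'
from scipy.spatial.transform import Rotation as Ro
OFF=.032
def cmd(p,o): return np.array(p)+OFF*Ro.from_euler('xyz',o).apply([0,1,0])
def tip():
    s=bot.get_state(); return np.array(s['tool_pos'])-OFF*Ro.from_euler('xyz',s['tcp_rot']).apply([0,1,0])
def mv(p,o): bot.move_to(cmd(p,o),o)
def ln(p,o,**k): return bot.move_straight(cmd(p,o),o,**k)
E
python3 - <<'E'
from h import *
np.set_printoptions(precision=4,suppress=True)
O=[-np.pi/2,0,0]
ln([.37,.20,.10],O,rate=.25)
mv([.4325,.3065,.115],O)
bot.move_gripper(0.4,40)
print(ln([.4325,.3065,.073],O,rate=.08,max_force=8),tip())
bot.move_gripper(0.0,50)
s=bot.get_state();print(s['finger_gap'],s['force'],s['t'])
E
```

```text
False [0.4323 0.3064 0.0726]
0.18539458180035046 [ 0.3596 -0.1578  1.7593] 11.5417
```

```bash
python3 - <<'E'
from h import *
np.set_printoptions(precision=4,suppress=True)
O=[-np.pi/2,0,0]
ln([.4325,.3065,.19],O,rate=.15)
mv([.551,.1205,.19],O)
s=bot.get_state();print(s['finger_gap'],s['force'],s['t'],tip())
for i,n in enumerate(['scene','top']):
    s=snap(n,'x.png');a=s['frame']; r,c=map(int,proj(s,[.551,.1205,.12])); P=cloud(s)
    A=cv2.resize(a[r-35:r+30,c-30:c+30],None,fx=6.5,fy=6.5,interpolation=cv2.INTER_NEAREST)
    cv2.imwrite('pics/hold_%s.png'%n,np.clip(A[...,::-1]*1.7,0,255).astype(np.uint8)); print(r,c)
    for zz in (.125,.14,.16): print('proj pin axis z',zz,proj(s,[.551,.1205,zz]))
    print('hole',proj(s,[.551,.1205,.095]))
E
```

```text
0.17940150374840352 [ 0.2459  0.5129 -0.0315] 13.3583 [0.5502 0.1213 0.1893]
209 314
proj pin axis z 0.125 (np.float64(208.2401495093272), np.float64(314.3113735314588))
proj pin axis z 0.14 (np.float64(204.1487226878315), np.float64(314.98442123918653))
proj pin axis z 0.16 (np.float64(198.5422654078892), np.float64(315.90669441804766))
hole (np.float64(216.14564050735706), np.float64(313.0109048131301))
201 199
proj pin axis z 0.125 (np.float64(201.44681455915747), np.float64(199.74132240880775))
proj pin axis z 0.14 (np.float64(200.75175034376548), np.float64(199.2397646270778))
proj pin axis z 0.16 (np.float64(199.80164561857754), np.float64(198.55416981752816))
hole (np.float64(202.79391949646424), np.float64(200.71339225379614))
```

View pics/hold_scene.png

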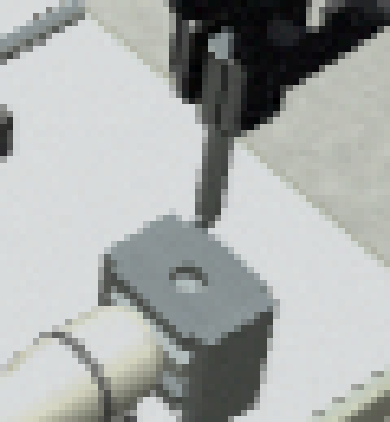

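View pics/hold_top.png

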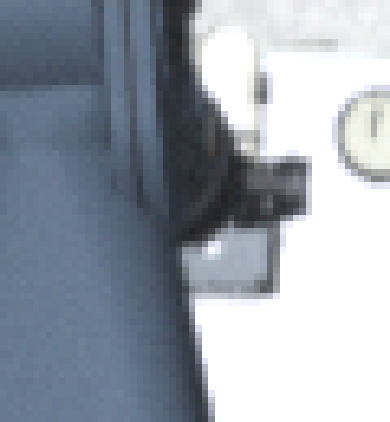

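```bash
python3 - <<'E'
from h import *
np.set_printoptions(precision=4,suppress=True)
s=snap('scene','x.png');a=s['frame'];P=cloud(s)
print(tip(), bot.get_state()['t'])
r0,c0=172,296
A=cv2.resize(a[r0:r0+52,c0:c0+36],None,fx=11,fy=11,interpolation=cv2.INTER_CUBIC)
A=np.clip(A[...,::-1]*1.7,0,255).astype(np.uint8).copy()
for k in range(0,52,4): cv2.putText(A,str(r0+k),(0,int((k+.5)*11)+4),0,.35,(0,0,255),1)
for k in range(0,36,4): cv2.putText(A,str(c0+k),(int((k+.5)*11)-10,566),0,.35,(0,0,255),1)
cv2.imwrite('pics/hold2.png',A)
m=(P[...,2]>.12)&(P[...,2]<.158)&(np.hypot(P[...,0]-.551,P[...,1]-.12)<.02)
q=P[m]
for lo in np.arange(.12,.158,.006):
    k=q[(q[:,2]>=lo)&(q[:,2]<lo+.006)]; print(lo,len(k),k.mean(0) if len(k) else '')
m=(P[...,2]>.085)&(P[...,2]<.102)&(abs(P[...,0]-.55)<.04)&(abs(P[...,1]-.12)<.04)
print(cv2.minAreaRect((P[m][:,:2]*1000).astype(np.float32)),np.percentile(P[m],[2,98],axis=0))
E
```

```text
[0.5503 0.1222 0.19  ] 13.5083
0.12 0 
0.126 2 [0.5513 0.1243 0.1295]
0.132 7 [0.5516 0.1234 0.1352]
0.138 5 [0.551  0.1252 0.141 ]
0.14400000000000002 7 [0.5519 0.1248 0.1469]
0.15000000000000002 9 [0.5515 0.1236 0.1531]
0.15600000000000003 1 [0.5481 0.1252 0.1569]
((559.5096435546875, 120.28162384033203), (60.599815368652344, 60.71368408203125), 88.86672973632812) [[0.5312 0.0916 0.0861]
 [0.5882 0.1503 0.0974]]
```

View pics/hold2.png

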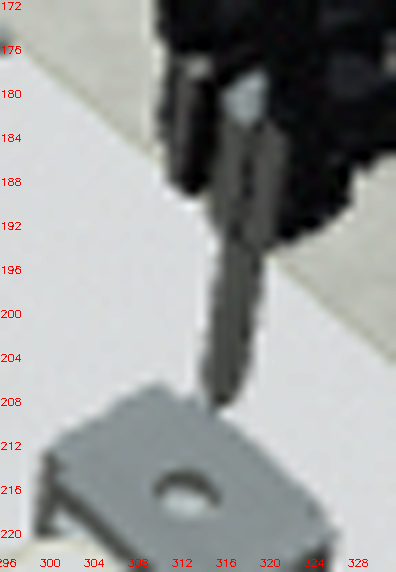

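```bash
python3 - <<'E'
from h import *
np.set_printoptions(precision=4,suppress=True)
O=[-np.pi/2,0,0]
x,y=.5533,.1187
ln([x,y,.175],O,rate=.1); bot.pause(.2); print(tip(),tip())
print(ln([x,y,.145],O,rate=.05,max_force=5)); st=bot.get_state(); print(tip(),st['force'],st['t'])
s=snap('scene','x.png');a=s['frame']
r0,c0=180,296
A=cv2.resize(a[r0:r0+52,c0:c0+36],None,fx=11,fy=11,interpolation=cv2.INTER_CUBIC)
A=np.clip(A[...,::-1]*1.7,0,255).astype(np.uint8).copy()
cv2.imwrite('pics/ins1.png',A)
E
```

```text
[0.5534 0.119  0.1756] [0.5534 0.119  0.1756]
False
[0.5532 0.1186 0.145 ] [-0.3031 -0.1165 -1.0326] 14.7583
```

View pics/ins1.png

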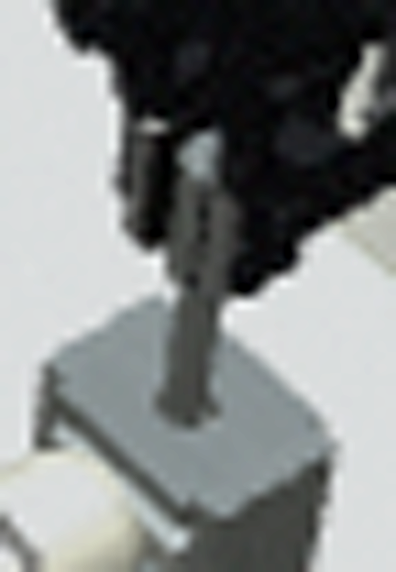

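The pin tip is in the hole (around crop pixel 190, 405), and there is no contact force. I'll keep going down.

```bash
python3 - <<'E'
from h import *
np.set_printoptions(precision=4,suppress=True)
O=[-np.pi/2,0,0]
x,y=.5533,.1187
f0=bot.get_state()['force']
print(ln([x,y,.0975],O,rate=.06,max_force=8)); st=bot.get_state(); print(tip(),st['force']-f0,st['torque'],st['t'])
s=snap('scene','x.png');a=s['frame']
r0,c0=180,296
A=cv2.resize(a[r0:r0+52,c0:c0+36],None,fx=11,fy=11,interpolation=cv2.INTER_CUBIC)
cv2.imwrite('pics/ins2.png',np.clip(A[...,::-1]*1.7,0,255).astype(np.uint8))
E
```

```text
True
[0.5526 0.119  0.1009] [-0.1862 -0.9243  5.0255] [-0.0214  0.0701 -0.0257] 15.5
```

View pics/ins2.png

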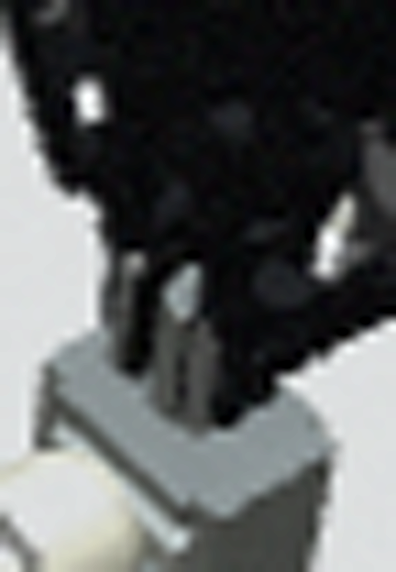

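The pin is home (fingertips at z 0.101 with a 5 N contact). Next I'll release it, retreat and check.

```bash
python3 - <<'E'
from h import *
np.set_printoptions(precision=4,suppress=True)
O=[-np.pi/2,0,0]
bot.move_gripper(0.42,20)
ln([.553,.119,.175],O,rate=.2)
mv([.462,-.027,.175],[-np.pi/2,0,-.028])
bot.move_gripper(.5)
st=bot.get_state(); print(tip(),st['t'])
s=snap('scene','x.png');a=s['frame']
A=cv2.resize(a[150:240,240:350],None,fx=7,fy=6.5,interpolation=cv2.INTER_CUBIC)
cv2.imwrite('pics/rel.png',np.clip(A[...,::-1]*1.7,0,255).astype(np.uint8))
P=cloud(s); m=(P[...,2]>.12)&(np.hypot(P[...,0]-.552,P[...,1]-.12)<.02); print(m.sum(),P[m].mean(0),np.percentile(P[m][:,2],90))
s=np.load('/tmp/top.npy',allow_pickle=True).item(); P=cloud(s)
for x in (.44,.462,.48): print(proj(s,[x,-.0274,.085]))
m=(abs(P[...,2]-.088)<.012)&(P[...,0]<.49)&(P[...,0]>.42)&(abs(P[...,1]+.03)<.04); print('stud',m.sum(),P[m].mean(0),P[m].min(0),P[m].max(0))
A=cv2.resize(s['frame'][195:235,225:275],None,fx=12,fy=12,interpolation=cv2.INTER_NEAREST)
cv2.imwrite('pics/stud.png',np.clip(A[...,::-1]*1.4,0,255).astype(np.uint8))
E
```

```text
[ 0.4627 -0.026   0.1748] 17.375
53 [0.5536 0.1204 0.1284] 0.13198635044839466
(np.float64(237.77102297903028), np.float64(244.70193276313591))
(np.float64(231.0650362806049), np.float64(244.87375600504572))
(np.float64(225.6047755658019), np.float64(245.01366080054888))
stud 14 [ 0.4822 -0.0275  0.0875] [ 0.4755 -0.0308  0.078 ] [ 0.4883 -0.0239  0.0928]
```

View pics/rel.png

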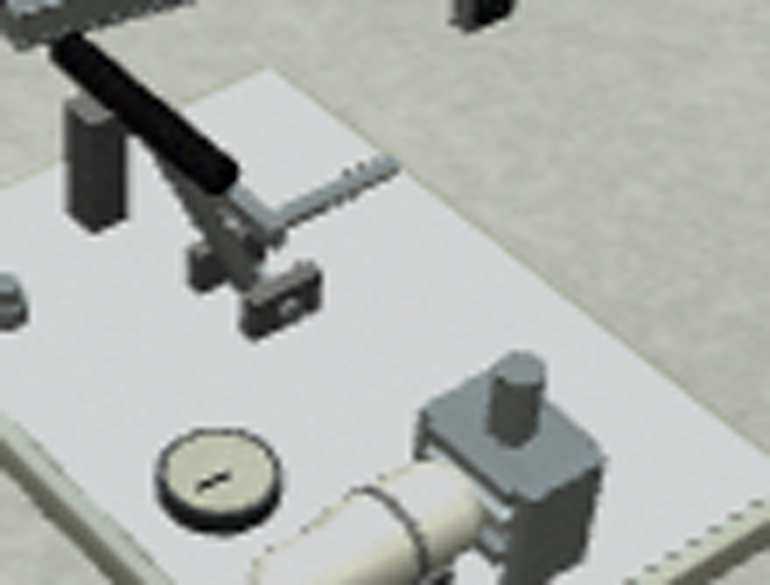

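View pics/stud.png

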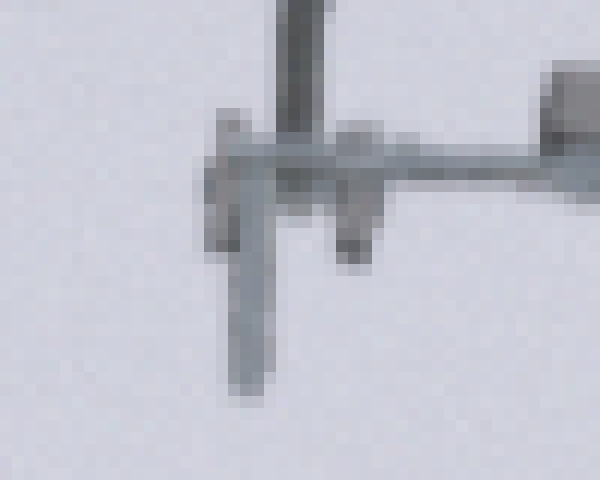

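The pin is in and home: its top reads about 0.131 and it stands on the clevis. The measured stud spans x 0.473–0.537, which fits the stud point at station x = -26, not -66. I'll grip it at station x ≈ -30.

```bash
cat >> h.py <<'E'
YAW=-.028; SO=np.array([.5291,.0108])
def W(x,y,z):
    c,s=np.cos(YAW),np.sin(YAW); return np.array([SO[0]+c*x-s*y,SO[1]+s*x+c*y,z])
E
python3 - <<'E'
from h import *
np.set_printoptions(precision=4,suppress=True)
O=[-np.pi/2,0,YAW]
p=W(-.030,-.040,.066);print(p)
ln([p[0],p[1],.12],O,rate=.2)
print(ln(p,O,rate=.1,max_force=8),tip())
bot.move_gripper(0,25)
st=bot.get_state(); print(st['finger_gap'],st['force'],tip(),st['t'])
s=snap('scene','x.png');a=s['frame']
A=cv2.resize(a[130:220,240:350],None,fx=7,fy=6.5,interpolation=cv2.INTER_CUBIC)
cv2.imwrite('pics/stud2.png',np.clip(A[...,::-1]*1.7,0,255).astype(np.uint8))
E
```

```text
[ 0.498  -0.0283  0.066 ]
False [ 0.4984 -0.0284  0.0667]
0.10656300875972008 [0.8062 0.1488 2.5113] [ 0.4987 -0.0281  0.0669] 18.9833
```

View pics/stud2.png

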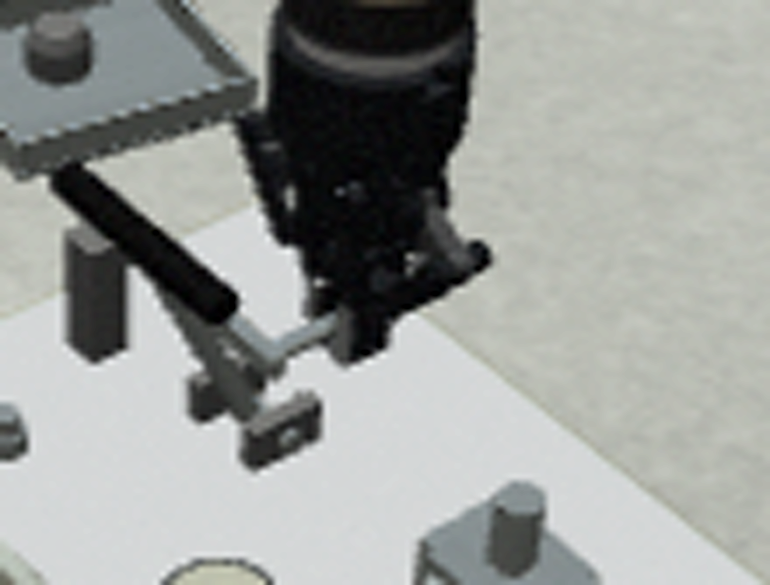

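```bash
python3 - <<'E'
from h import *
np.set_printoptions(precision=3,suppress=True)
O=[-np.pi/2,0,YAW]
for t in np.linspace(.25,2.36,10):
    p=W(-.030,-.130+.09*np.cos(t),.085+.09*np.sin(t)-.0185)
    b=ln(p,O,rate=.15,max_force=25); st=bot.get_state(); print(round(t,2),b,st['force'],np.round(st['finger_gap'],3),st['t'])
    if b: break
s=snap('scene','x.png');a=s['frame']
A=cv2.resize(a[90:220,210:350],None,fx=5.5,fy=4.5,interpolation=cv2.INTER_CUBIC)
cv2.imwrite('pics/arc.png',np.clip(A[...,::-1]*1.7,0,255).astype(np.uint8))
E
```

```text
0.25 False [2.152 2.187 0.065] 0.105 19.3333
0.48 False [1.698 7.082 2.696] 0.108 19.625
0.72 False [1.242 9.864 6.639] 0.104 19.9167
0.95 False [-0.823 11.916 11.678] 0.102 20.2083
1.19 False [-2.503  6.532 13.999] 0.102 20.5
1.42 False [-1.85   1.295 12.054] 0.105 20.7917
1.66 False [-0.547 -1.178  9.258] 0.106 21.0833
1.89 False [ 0.626 -1.447  4.357] 0.105 21.375
2.13 False [ 2.672 -1.195  0.835] 0.102 21.6667
2.36 False [ 2.86  -1.037  0.965] 0.104 21.9583
```

View pics/arc.png

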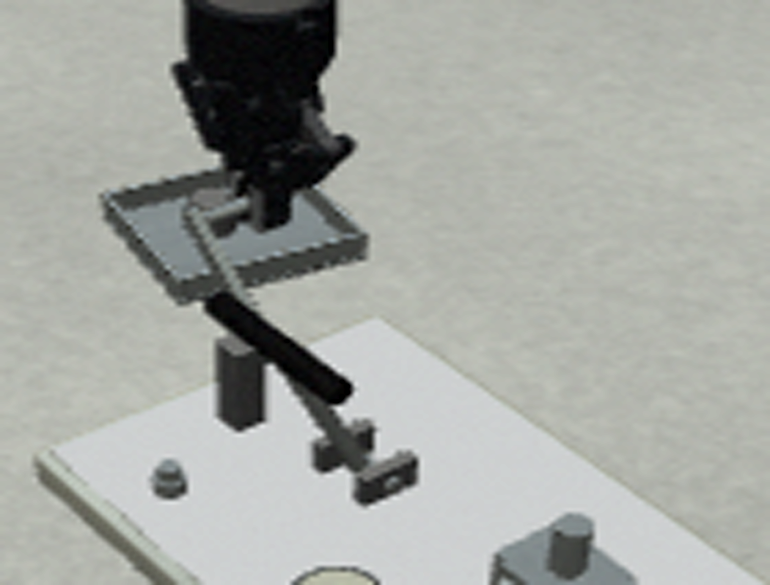

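```bash
python3 - <<'E'
from h import *
np.set_printoptions(precision=3,suppress=True)
O=[-np.pi/2,0,YAW]
bot.move_gripper(.5,25)
p=tip(); ln([p[0],p[1],.24],O,rate=.2)
L=[-np.pi/2,0,YAW-np.pi/2]
q=W(.0684,-.020,.154)
print(bot.ik(cmd(q,L),L), bot.ik(cmd(W(-.05,-.02,.15),L),L))
mv([q[0],q[1],.25],L)
bot.move_gripper(.6)
s=snap('scene','x.png');a=s['frame']
A=cv2.resize(a[90:220,210:350],None,fx=5.5,fy=4.5,interpolation=cv2.INTER_CUBIC)
cv2.imwrite('pics/ap.png',np.clip(A[...,::-1]*1.7,0,255).astype(np.uint8))
print(tip(),bot.get_state()['t'])
E
```

```text
[-0.131  0.232  0.15   1.489  0.     1.468] [-0.157 -0.076 -0.184  1.462  0.     1.442]
[ 0.597 -0.011  0.25 ] 25.1083
```

View pics/ap.png

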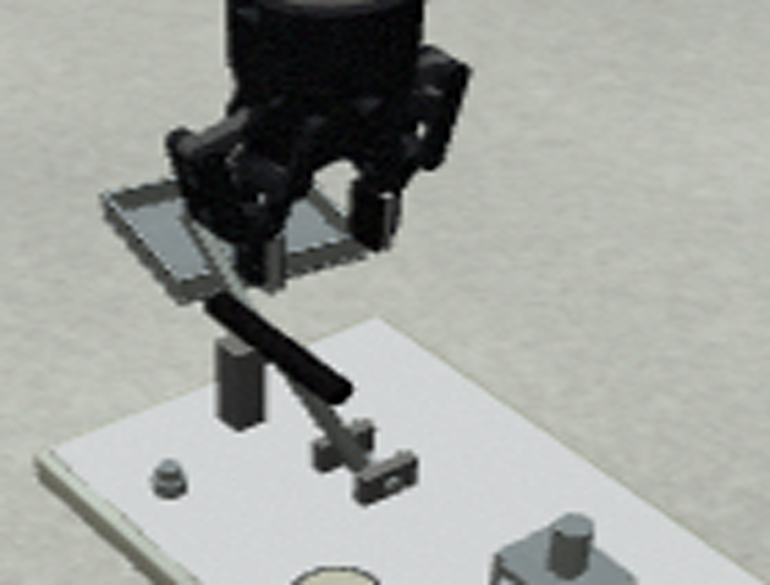

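The catch stays open on its own (arm leaning right, at about crop 210, 250). Now I'll take the bar and pull.

```bash
python3 - <<'E'
from h import *
np.set_printoptions(precision=3,suppress=True)
L=[-np.pi/2,0,YAW-np.pi/2]
q=W(.0684,-.020,.154)
print(ln(q,L,rate=.12,max_force=10),tip())
bot.move_gripper(0,60); st=bot.get_state(); print(st['finger_gap'],st['force'],st['t'])
if st['finger_gap']>.08:
  f0=st['force']
  for t in list(np.linspace(.32,-.4,9))+[-.43]:
    p=W(.010+.15*np.sin(t),-.02,.035+.15*np.cos(t)-.019)
    b=ln(p,L,rate=.1,max_force=None if t>-.3 else 25); st=bot.get_state(); print(np.round(t,2),b,st['force'],np.round(st['finger_gap'],3),st['t'])
    if np.linalg.norm(st['force'])>35 or b: break
s=snap('scene','x.png');a=s['frame']
A=cv2.resize(a[90:240,200:350],None,fx=5.2,fy=3.9,interpolation=cv2.INTER_CUBIC)
cv2.imwrite('pics/pull.png',np.clip(A[...,::-1]*1.7,0,255).astype(np.uint8))
E
```

```text
False [ 0.598 -0.011  0.155]
0.15952220587666882 [-3.976 -0.263  5.257] 26.4833
0.32 False [ 2.985 -0.022  1.975] 0.168 26.75
0.23 False [5.883 0.148 3.366] 0.163 27.0333
0.14 False [ 7.78  -0.347  4.139] 0.165 27.3167
0.05 False [8.521 0.353 5.565] 0.161 27.6
-0.04 False [ 6.348  1.193 10.143] 0.159 27.8833
-0.13 False [ 7.578  0.424 11.997] 0.165 28.1667
-0.22 False [ 6.484  1.72  11.975] 0.161 28.45
-0.31 False [ 6.621  0.763 12.16 ] 0.163 28.7333
-0.4 False [ 7.402  0.44  11.744] 0.161 29.0167
-0.43 False [ 8.72   1.715 12.651] 0.165 29.2667
```

View pics/pull.png

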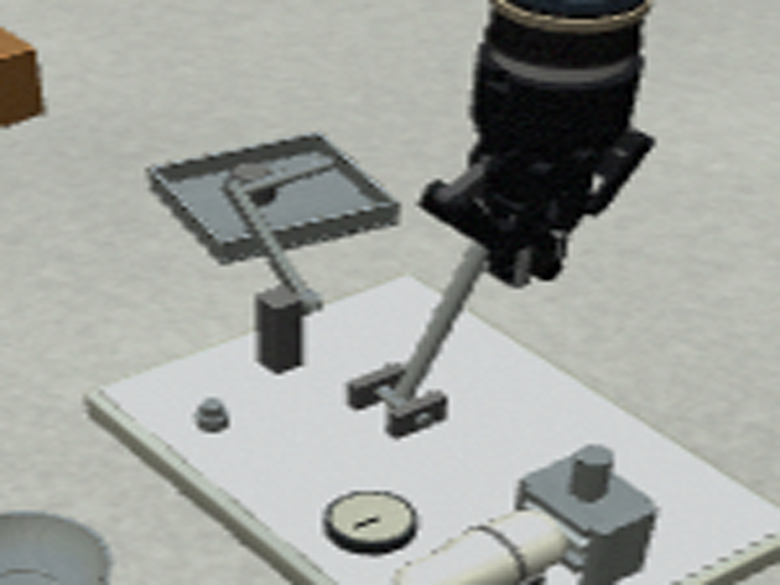

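```bash
python3 - <<'E'
from h import *
np.set_printoptions(precision=4,suppress=True)
s=bot.snapshot('scene');P=cloud(s)
c,sn=np.cos(YAW),np.sin(YAW)
x=c*(P[...,0]-SO[0])+sn*(P[...,1]-SO[1]); y=-sn*(P[...,0]-SO[0])+c*(P[...,1]-SO[1]); z=P[...,2]
m=(abs(y+.047)<.012)&(z>.05)&(z<.14)&(x>-.06)&(x<.05)
k=np.polyfit(z[m],x[m],1); print(m.sum(),k,'angle from vertical',np.arctan(k[0]),'pull',.4-np.arctan(k[0]))
print(tip(), W(.010+.15*np.sin(-.4),-.02,.035+.15*np.cos(.4)-.019))
m=(abs(x-.014)<.02)&(z>.09)&(y<-.11)&(y>-.23)&(z<.17); k=np.polyfit(z[m],y[m],1); print('catch',m.sum(),np.pi/2-np.arctan(k[0]))
m=(z>.12)&(np.hypot(P[...,0]-.552,P[...,1]-.12)<.02); print('pin',np.percentile(z[m],90),P[m].mean(0))
# press on a bit
L=[-np.pi/2,0,YAW-np.pi/2]
t=-.46;b=ln(W(.010+.15*np.sin(t),-.02,.035+.15*np.cos(t)-.019),L,rate=.03,max_force=25)
bot.pause(.5); st=bot.get_state(); print(b,st['force'],tip(),st['finger_gap'],st['t'])
s=bot.snapshot('scene');P=cloud(s)
x=c*(P[...,0]-SO[0])+sn*(P[...,1]-SO[1]); y=-sn*(P[...,0]-SO[0])+c*(P[...,1]-SO[1]); z=P[...,2]
m=(abs(y+.047)<.012)&(z>.05)&(z<.14)&(x>-.06)&(x<.05)
k=np.polyfit(z[m],x[m],1); print('pull',.4-np.arctan(k[0]))
E
```

```text
135 [-0.3976  0.0273] angle from vertical -0.37841299740994044 pull 0.7784129974099405
[ 0.4829 -0.0078  0.158 ] [ 0.4801 -0.0078  0.1542]
catch 180 2.4438053643854434
pin 0.13219980112766833 [0.5536 0.1204 0.1284]
False [ 9.8025  1.5843 11.7162] [ 0.4789 -0.0077  0.1557] 0.1614477165933605 30.1667
pull 0.8105727390002784
```

```bash
python3 - <<'E'
from h import *
bot.pause(.4); st=bot.get_state(); print(st['force'],st['finger_gap'],st['t'])
bot.sign_off()
E
```

```text
[ 9.31267521  0.98254108 12.27749868] 0.16096336947758957 30.6167
the job is handed in; nothing more can be done
```

The leak test is started and the job is handed in. The pin is in the clevis and released, the catch is flipped fully open, and the arm is still holding the lever at its stop. It took about 31 s of the 70 s allowed. The sign-off reports no verdict, so these are my own last checks:

- **Pin:** its top is about 132 mm above the table (131 expected) and within about 2 mm of the hole's axis. The head is down on the top plate.
- **Catch:** measured at about 2.44 rad, which matches the open stop at 2.4. It stayed there after I let go of it.
- **Lever:** measured at about 0.81 rad, which matches the stop at 0.80. The bar is gripped at 60 N and the wrist reads about 9 N along x.
- **Other things on the table:** I saw no contact with any of them, but I did not measure their positions again at the end.

Two things disagreed with the description:

- **Fingertips:** the real fingertips sit 32 mm short of the reported TCP. My first grasp closed on nothing above the pin and moved nothing. I measured the offset by touching the table and corrected for it.
- **Catch stud:** its gripping point fits station x of about -26 mm. I had first read the text as putting it at -66 mm. I used the position from the camera images.

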